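Lock the bearing adjusting ring of the rheometer unit

ROBOT

A 6-joint arm with a two-finger parallel gripper is mounted at the origin on the work surface. World frame = base frame: x ahead of the robot, y to its left, z up, the work surface at z = 0. Lengths are in m, angles in degrees, forces in N, time in s.
With the tool pointing down it reaches from about 0.325 to 0.775 m from the base axis. Payload 5.5 kg.
Tool frame: the origin (TCP) lies at the centre of the arm's flange, where the gripper is bolted on; the fingertips stand 182 mm ahead of it and the grasp point (between the pads) lies 163 mm ahead of it; z points along the fingers, y is the direction in which the jaws open and shut (so a half turn about z gives the same grasp; the last joint's range is limited). The gripper opens to 88 mm and grips with 3 to 60 N. Pads are 20 mm wide; open, the fingers measure 115 mm over their backs; the gripper's body (75 mm by 178 mm) begins 61 mm behind the grasp point.
Start: joints at [-73.608, 5.22, 70.514, -0, 104.267, -3.249], TCP at [0.202, -0.565, 0.405] pointing down, gripper open.
Joint ranges: [-164.24, 164.24], [-49.07, 125.15], [9.68, 141.18], [-86.29, 266.29], [3.28, 154.24], [-151.56, 151.56]. Speed limits (degrees/s): [147.25, 147.25, 172.46, 180, 180, 180].

INTERFACE

Orientations are given as [roll, pitch, yaw] about the fixed x, y, z axes, in that order (R = Rz(yaw) Ry(pitch) Rx(roll)).
In Python, from station import r gives the robot as it stands. The module is installed in compiled form; this text tells all that it offers. Calls block until the motion is done:
- r.reach(position, orientation): joint-space move of the TCP to a pose.
- r.servo_line(position, rotation=None, speed=0.15): straight line of the TCP; rotation=None keeps the orientation; speed is the mean speed in m/s.
- r.move_joints(angles): joint-space move.
- r.let_go() and r.grab(squeeze=None): open the fingers fully, or close them until they stop; squeeze is the grip in N (None keeps the last).
- r.wait(seconds).
- r.inverse_kinematics(position, orientation): joint angles nearest the present ones, or None.
- r.sense(): the state.
- r.snapshot(name): name is "scene" or "top"; returns a dict with "frame" (400x640x3 uint8, red, green, blue), "fx", "fy", "cx", "cy" (pixels), "R" (3x3) and "t" (3): a world point X has camera coordinates R X + t. Camera axes: x right, y down, z forward; pixel columns grow to the right and rows downward; lengths in m; the calibration is good to about 2 mm. A picture is of the moment at which its call begins. There is no depth.
A pose or a line that the arm cannot do raises r.IKError and nothing moves.
- r.hand_in(): hands the job in, once; it reports no verdict.
The state is a dict: "clock": time; "joints": joint angles; "joint_vel": joint speeds; "joint_torque": joint torques, N m; "tcp_pos": TCP position; "orientation": TCP orientation; "contact_force": force on the tool from outside, world axes, zero at the start; "torque": the same for the moment, N m; "opening": finger opening in m.
Only numpy, scipy, OpenCV 4.12 (cv2) and the standard library are available. Lean on these libraries where they do the work, as an engineer would, in place of code of your own. Each camera call takes 0.05 s, during which the arm holds its last target.

TASK

The brass adjusting ring on the rheometer's uncovered bearing unit is set to its mark and now has to be locked. Fit the blue-handled spanner from the open case onto the ring, with its handle next to the lone pillar so that the pillar stops it turning clockwise; then turn the hexagonal locknut above it clockwise until it is fully tight, without letting the ring come off its mark. Finally take the spanner off and lay it flat back in its case, and leave the jars, carton and dust cap where they are.

Things in the scene. Friction and masses are not known exactly. Their poses are not given: they have to be found in the camera images.
- unit: Bearing unit, fixed: black chassis (x -95..95, y -90..190 mm) with flat orange deck, deck top 32 mm above the bench. Origin on the axis of the vertical spindle at bench height, z up. Spindle 36 mm across, top 84 mm above the bench. Three 18 mm pillars rise 34 mm above the deck: two at x +-74, y -70, the lone one at x 27, y 170. White line on the deck at the spindle's -x side: the ring's mark.
- stop_pillar (a point): Top centre of the lone aluminium pillar (18 mm across, top 34 mm above the deck), 172 mm from the spindle axis. A spanner fitted on the ring with its handle along the unit's +y has this pillar 9 mm away on the handle's clockwise (+x) side.
- ring_mid (a point): Centre of the brass hexagonal adjusting ring, on the spindle axis, half-way up. 56 mm across flats, 14 mm thick, underside 2 mm above the deck. x axis square to one pair of flats, y axis along them; turns with the ring. At the mark (white lines meeting) these axes are parallel to the unit's x and y, so a spanner with its handle along the unit's +y fits.
- ring (a joint): Angle of the brass ring from its mark, rad, clockwise from above positive; starts within 0.03 of 0. It turns rather easily (0.12 N m).
- nut_mid (a point): Centre of the bright hexagonal locknut, on the spindle axis just above the ring, half-way up. 46 mm across flats, 25 mm tall (its underside 17.5 mm and its top 42.5 mm above the deck; the spindle stands 9.5 mm higher). The point's x axis is square to one pair of flats.
- nut (a joint): Angle of the locknut relative to the ring, rad, clockwise from above (tightening) positive; starts between 0.05 and 0.4, fully tight against its stop at 0.95. It rubs on the ring (0.35 N m), so it carries a ring that is not held round with it.
- case: Open black case, fixed, 290 x 200 mm (x, y), walls 5 mm thick and 45 mm high, with a flat hard grey liner whose top is 25 mm above the bench. Origin: centre of its underside.
- spanner_grip (a point): Mid-width, mid-thickness of the spanner's blue handle (18 mm wide, 14 mm thick), 82 mm behind the jaw centre and 7 mm above the flat underside. x axis along the spanner from handle to jaw, z up as it lies at the start. Spanner about 0.28 kg, 0.2 m long; blue handle from 62 to 180 mm behind the jaw centre.
- spanner_jaw (a point): Centre of the spanner's open jaw, 5 mm above the flat underside; same axes. Jaw faces 58 mm apart, parallel to x, opening to +x. Rounded head 92 mm wide, 10 mm thick, from 23 mm ahead of this point (lips slightly flared) to 63 mm behind it; throat 34 mm behind it, so a 56 mm hexagon sits centred on this point.
- jar_a_mid (a point): Centre of a white sample jar with grey lid, 54 mm across, 62 mm high. Bystander.
- jar_b_mid (a point): Centre of a white sample jar with steel lid, 54 mm across, 62 mm high. Bystander.
- carton_mid (a point): Centre of a small cardboard carton, 60 x 80 x 45 mm. Bystander.
- dust_cap_mid (a point): Centre of a black round dust cap with a knob, 76 mm across, 40 mm high. Bystander.

How it is judged:
By the outcome, as a careful person would: the job done as asked, in the order asked, and still so for the second after the job is handed in, with the robot touching nothing.
It also fails if it takes over 72 s, if anything falls off the work surface, if the arm or the gripper's body presses on something with over 40 N, if the wrist force passes 120 N, or if a joint passes its speed limit or range.

## Working session

There is one attempt and no reset: what is moved stays moved. The work goes in short steps, each a Python script; the robot and the scene stay as the last script left them, time stands still between calls to the robot, and variables do not carry over. Pictures are saved under pics/ and viewed, and the job is handed in when it is done.

```bash
mkdir -p pics; ls; python3 - <<'E'
from station import r
import cv2,pickle
for n in ("scene","top"):
    s=r.snapshot(n); cv2.imwrite(f"pics/{n}0.png",s["frame"][:,:,::-1]); pickle.dump(s,open(f"{n}0.pkl","wb"))
    print(n,s["fx"],s["cx"],s["cy"],s["R"],s["t"])
print(r.sense())
E
```

```text
pics
scene 462.0390946920866 317.5241236916124 187.77637927575967 [[ 0.66095145  0.7503356   0.01181818]
 [ 0.57517557 -0.49641666 -0.65018733]
 [-0.48199196  0.43653979 -0.75968201]] [-0.4478932  -0.24895517  1.69779573]
top 471.79199237165733 323.61094414241376 201.28282878349094 [[ 0.02073396 -0.99976094  0.00694074]
 [-0.99835032 -0.02107549 -0.05340844]
 [ 0.05354195 -0.00582192 -0.99854863]] [0.03002696 0.61465435 1.34228712]
{'clock': 0.1, 'joints': array([-7.36102319e+01,  5.25794455e+00,  7.05732767e+01,  5.54676625e-04,
        1.04268629e+02, -3.24949195e+00]), 'joint_vel': array([ 0.05029318, -0.14860362, -0.18914266, -0.03286628, -0.0384906 ,
        0.03953379]), 'joint_torque': array([ 3.51262774e-03, -4.47858059e+01, -4.07569134e+01,  7.01508089e-02,
        2.84647144e-02, -1.03353041e-04]), 'tcp_pos': array([ 0.20166301, -0.56514391,  0.40364537]), 'orientation': array([-1.79900341e+02, -6.19683965e-03,  1.96393909e+01]), 'contact_force': array([ 0.40393043, -0.33595449, -0.70750038]), 'torque': array([0.00185042, 0.01215059, 0.01733487]), 'opening': 0.08774234199186796}
```

View pics/scene0.png

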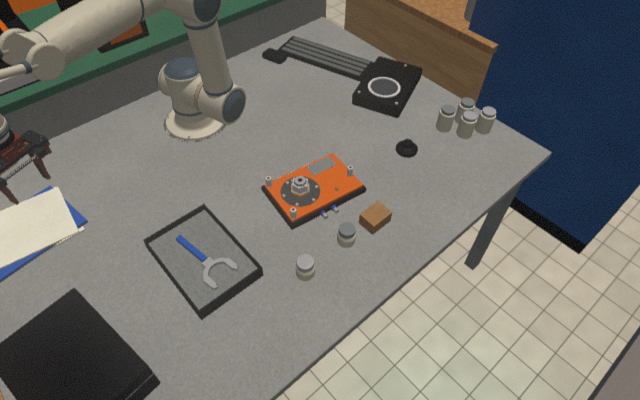

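View pics/top0.png

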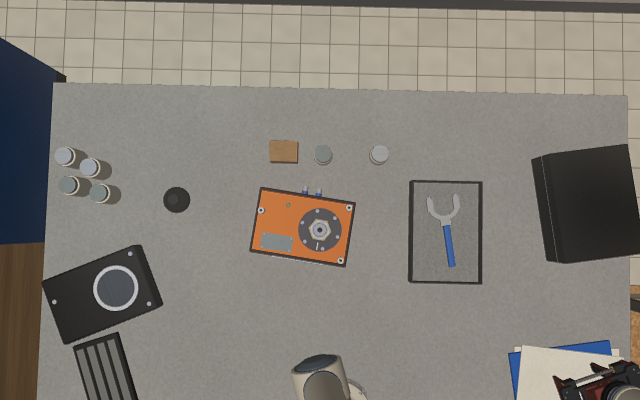

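```bash
cat > h.py <<'E'
import pickle,cv2,numpy as np
def load(n): return pickle.load(open(n+".pkl","rb"))
def ray(s,u,v,z):
    R=np.array(s["R"]);t=np.array(s["t"]);c=-R.T@t
    d=R.T@np.array([(u-s["cx"])/s["fx"],(v-s["cy"])/s["fy"],1.])
    return c+d*(z-c[2])/d[2]
def proj(s,X):
    p=np.array(s["R"])@np.array(X)+np.array(s["t"]); return s["fx"]*p[0]/p[2]+s["cx"],s["fy"]*p[1]/p[2]+s["cy"]
def tri(s1,p1,s2,p2):
    A=[];b=[]
    for s,(u,v) in((s1,p1),(s2,p2)):
        R=np.array(s["R"]);t=np.array(s["t"])
        for k,(q,f,c) in enumerate(((u,s["fx"],s["cx"]),(v,s["fy"],s["cy"]))):
            w=(q-c)/f; A.append(R[k]-w*R[2]); b.append(w*t[2]-t[k])
    x,res,_,_=np.linalg.lstsq(np.array(A),np.array(b),rcond=None); return x,res
def crop(s,x0,y0,w,h,k,name):
    im=s["frame"][y0:y0+h,x0:x0+w,::-1]; im=cv2.resize(im,None,fx=k,fy=k,interpolation=cv2.INTER_CUBIC)
    for i in range(0,w,10): cv2.putText(im,str(x0+i),(i*k,8),0,.3,(255,255,0),1); cv2.line(im,(i*k,10),(i*k,14),(255,255,0),1)
    for i in range(10,h,10): cv2.putText(im,str(y0+i),(0,i*k+3),0,.3,(255,255,0),1)
    cv2.imwrite("pics/"+name+".png",im)
E
python3 - <<'E'
from h import *
t=load("top0");s=load("scene0")
crop(t,240,175,130,100,6,"tu"); crop(t,400,170,95,120,5,"tc"); crop(s,255,145,120,90,6,"su"); crop(s,140,195,130,125,5,"sc")
E
```

```text
(no output)
```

View pics/tu.png

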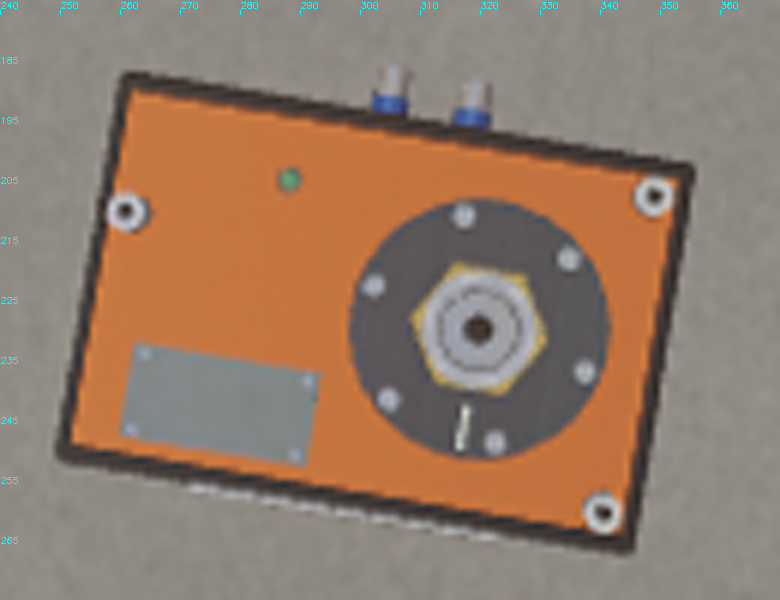

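View pics/tc.png

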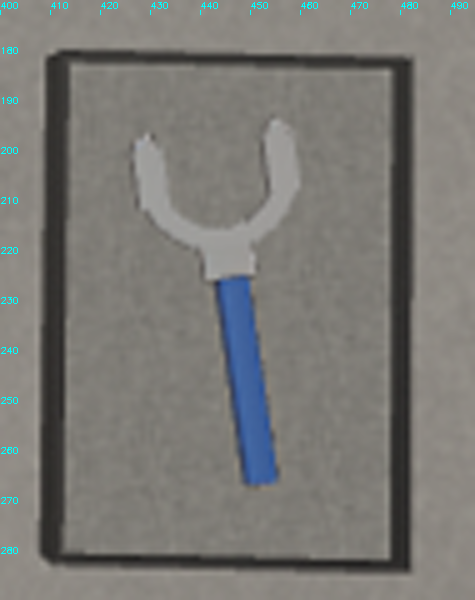

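View pics/su.png

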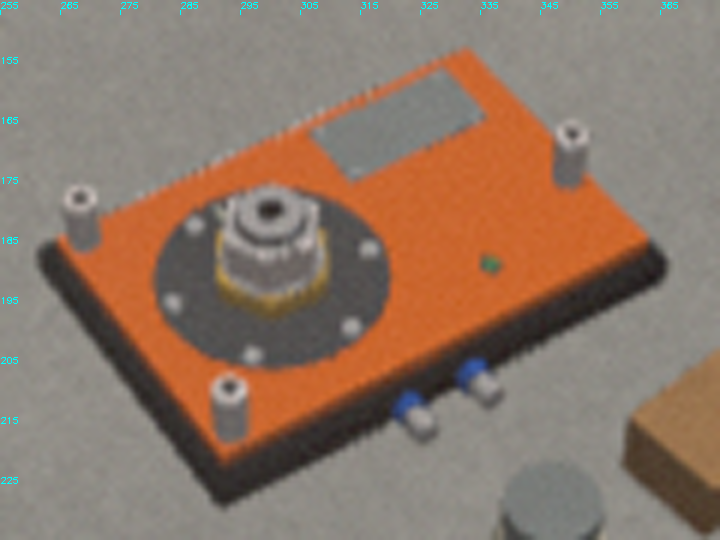

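View pics/sc.png

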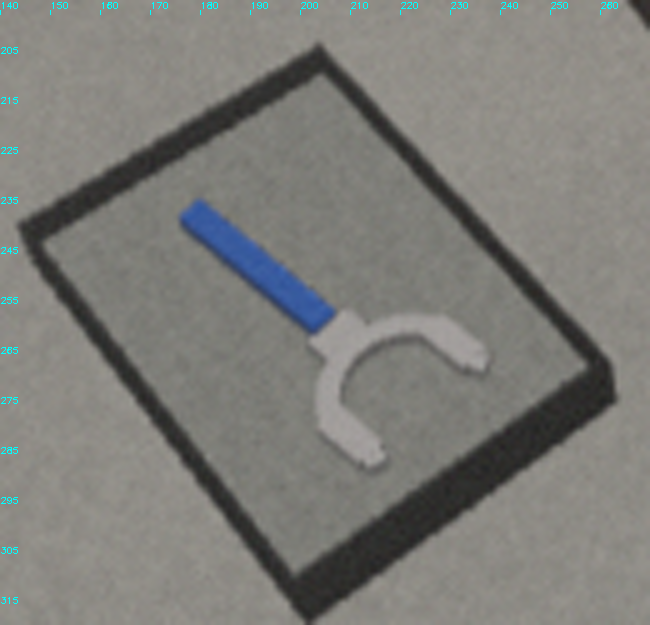

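```bash
python3 - <<'E'
from h import *
from scipy.optimize import least_squares
t=load("top0");s=load("scene0")
crop(t,305,214,30,30,20,"tn"); crop(s,284,170,30,30,20,"sn")
def fix(u,v,k,x0,y0): return ((u+.5)/k-.5+x0,(v+.5)/k-.5+y0)
loc=np.array([[27,170,66],[74,-70,66],[-74,-70,66],[0,0,84]])/1e3
T=[fix(*p,6,240,175) for p in ((126,211),(654,195),(601,512),(479,329))]
S=[fix(*p,6,255,145) for p in ((572,133),(230,387),(80,198),(270,210))]
for q in range(4): print(loc[q]*1e3,ray(t,*T[q],loc[q][2]),ray(s,*S[q],loc[q][2]),tri(t,T[q],s,S[q]))
def fit(views):
    def f(p):
        c,sn=np.cos(p[2]),np.sin(p[2]);o=[]
        for cam,P in views:
            for l,u in zip(loc,P):
                X=[p[0]+c*l[0]-sn*l[1],p[1]+sn*l[0]+c*l[1],l[2]]
                o+=list(np.array(proj(cam,X))-u)
        return o
    q=least_squares(f,[.6,0,0]); return q.x[:2],np.degrees(q.x[2]),np.round(q.fun,2)
print(fit([(t,T)]));print(fit([(s,S)]));print(fit([(t,T),(s,S)]))
# spanner handle blue mask
for n,cam in(("t",t),("s",s)):
    im=cam["frame"].astype(int); m=((im[...,2]-im[...,0]>50)).astype(np.uint8)
    b=(400,490,170,290) if n=="t" else(150,260,200,300)
    mm=np.zeros_like(m);mm[b[2]:b[3],b[0]:b[1]]=m[b[2]:b[3],b[0]:b[1]]
    # weighted
    pts=np.argwhere(mm)[:,::-1].astype(np.float32)
    rect=cv2.minAreaRect(pts);box=cv2.boxPoints(rect)
    c=pts.mean(0); w,V=np.linalg.eigh(np.cov(pts.T)); d=V[:,1]
    zt=.039 if n=="t" else .037
    print(n,len(pts),c,rect)
    A=ray(cam,*c,zt);e=[ray(cam,*(c+k*d),zt) for k in(-20,20)]
    dd=e[1]-e[0]; print("centre",A,"yaw",np.degrees(np.arctan2(dd[1],dd[0])))
E
```

```text
[ 27. 170.  66.] [0.58407037 0.21717035 0.066     ] [0.58170899 0.22020544 0.066     ] (array([0.58417837, 0.21691591, 0.07024222]), array([2.83992769e-07]))
[ 74. -70.  66.] [ 0.59658293 -0.02641075  0.066     ] [ 0.59495535 -0.02404696  0.066     ] (array([ 0.59670378, -0.02589701,  0.06924157]), array([3.41759697e-07]))
[-74. -70.  66.] [ 0.45034305 -0.00466693  0.066     ] [ 0.44901178 -0.00417516  0.066     ] (array([ 0.45031987, -0.0047713 ,  0.06753917]), array([9.18800796e-08]))
[ 0.  0. 84.] [0.53320294 0.05311652 0.084     ] [0.53175593 0.05466128 0.084     ] (array([0.53330914, 0.05322585, 0.08637805]), array([4.26110885e-08]))
(array([0.53329671, 0.05334708]), np.float64(-8.239327110648826), array([-0.2 , -0.12,  0.04,  0.03,  0.24,  0.12, -0.08, -0.04]))
(array([0.53162509, 0.05515592]), np.float64(-7.876125044857309), array([-0.09,  0.05,  0.01,  0.13, -0.02, -0.07,  0.1 , -0.1 ]))
(array([0.53279851, 0.05395578]), np.float64(-8.112132410178134), array([-0.47,  0.19, -0.23,  0.14,  0.08,  0.25, -0.31,  0.14, -0.  ,
        0.58, -0.19,  0.56, -0.06,  0.23,  0.04,  0.31]))
t 250 [449.   245.78] ((448.969970703125, 245.79000854492188), (41.43646240234375, 5.939697265625), 81.8698959350586)
centre [ 0.49439898 -0.31343887  0.039     ] yaw -171.31048373201926
s 217 [190.93088 247.68202] ((190.9180450439453, 247.5983428955078), (35.21014404296875, 6.145770072937012), 39.80556869506836)
centre [ 0.49608389 -0.31311629  0.037     ] yaw -171.18265260663458
```

View pics/tn.png

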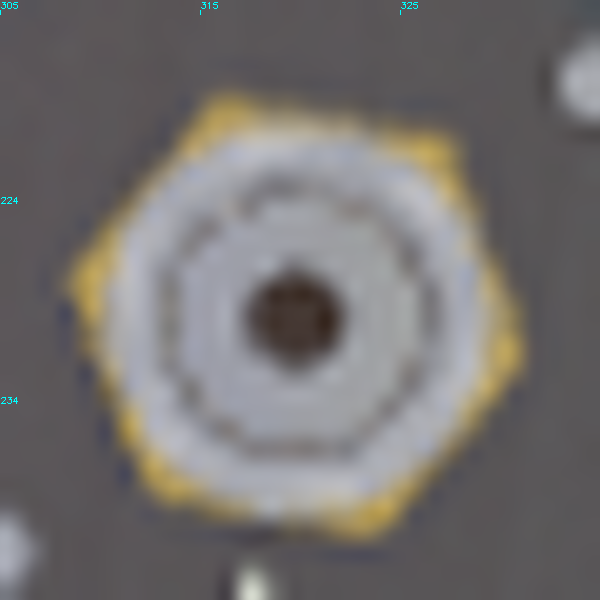

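View pics/sn.png

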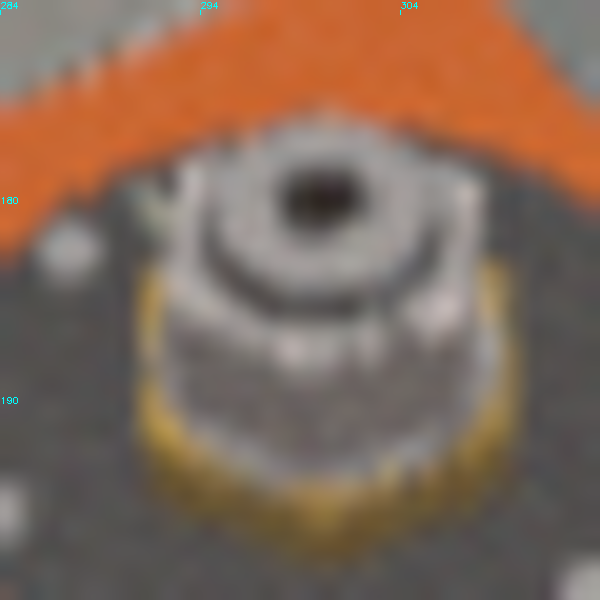

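```bash
python3 - <<'E'
from h import *
from scipy.ndimage import map_coordinates
t=load("top0");s=load("scene0")
print("campos",-np.array(t["R"]).T@t["t"],-np.array(s["R"]).T@s["t"])
im=t["frame"].astype(float); f=im[...,0]-im[...,2]   # brass
bright=im[...,2]
yaw=np.radians(-8.1)
c0=ray(t,*[319.4,229.4],.0745)
u84=((479+.5)/6-.5+240,(329+.5)/6-.5+175); ax=ray(t,*u84,.084)[:2]
print(ax)
angs=np.radians(np.arange(0,360,3)); rs=np.arange(.010,.042,.0003)
def prof(ch,z):
    out=[]
    for a in angs:
        P=[proj(t,[ax[0]+r_*np.cos(a+yaw),ax[1]+r_*np.sin(a+yaw),z]) for r_ in rs]
        P=np.array(P); out.append(map_coordinates(ch,[P[:,1],P[:,0]],order=3))
    return np.array(out)
def harm(v,n):
    c=np.exp(-1j*n*angs)@v*2/len(v); return abs(c),np.degrees(np.angle(c))/n
# nut: integral of blue channel between 18 and 30mm => nut area extent
pb=prof(bright,.0745)
bg=75.
e=[]
for row in pb:
    k=(rs>.019)
    x=row[k]; th=120; i=np.argmax(x<th); rr=rs[k]; e.append(rr[i-1]+(x[i-1]-th)/(x[i-1]-x[i])*.0003 if i>0 else np.nan)
e=np.array(e); print("nut edge r mm",np.round(e*1e3,1)[::2])
for n in(1,2,3,4,5,6,7,12): print(n,np.round([harm(e*1e3,n)],2))
# ring: edge vs dark plate, red channel
pr=prof(im[...,0],.048); e2=[]
for row in pr:
    k=rs>.022; x=row[k]; rr=rs[k]; th=120; i=len(x)-1-np.argmax(x[::-1]>th); e2.append(rr[min(i,len(rr)-1)])
e2=np.array(e2)
print("ring",np.round(e2*1e3,1)[::2])
for n in(1,2,5,6,7): print(n,np.round([harm(e2*1e3,n)],2))
x=s["frame"][165:205,280:320,::-1].astype(float); x=np.clip((x-60)*1.9,0,255).astype(np.uint8)
cv2.imwrite("pics/sn2.png",cv2.resize(x,None,fx=15,fy=15,interpolation=cv2.INTER_LANCZOS4))
E
```

```text
campos [0.54114911 0.05078861 1.37295829] [ 1.25755248 -0.52867067  1.13321066]
[0.53320294 0.05311652]
nut edge r mm [26.7 27.1 27.2 27.4 27.5 27.4 27.1 27.1 27.2 27.  27.  26.8 27.3 27.1
 26.7 27.4 27.1 27.  27.3 26.9 26.3 26.4 26.4 27.4 27.4 27.3 27.2 27.3
 27.1 27.2 28.1 27.5 27.4 27.2 27.6 27.1 27.2 26.8 26.6 26.9 26.7 26.8
 26.5 27.1 27.2 26.7 27.1 27.2 26.6 26.5 26.5 27.3 26.9 26.8 27.1 27.2
 27.1 26.8 27.  27.2]
1 [[ 1.0000e-01 -1.1959e+02]]
2 [[  0.22 -10.75]]
3 [[  0.13 -57.76]]
4 [[ 0.12 -1.81]]
5 [[  0.07 -31.63]]
6 [[  0.16 -27.23]]
7 [[ 0.02 -0.93]]
12 [[0.03 5.49]]
ring [28.6 28.6 29.5 29.8 31.9 32.8 31.6 30.1 28.6 28.6 28.6 28.6 29.5 30.4
 31.6 32.5 31.  30.1 29.8 28.6 28.6 28.6 29.8 30.1 31.3 32.2 31.3 29.8
 29.8 29.2 41.8 28.6 28.9 30.4 31.9 32.2 31.3 29.8 28.9 28.3 28.6 29.2
 29.2 30.4 31.6 31.9 31.  30.4 29.2 28.6 27.7 28.3 29.2 29.8 31.6 32.8
 31.3 29.8 28.6 28.9]
1 [[   0.7  -172.81]]
2 [[ 0.67 -2.25]]
5 [[  0.72 -35.93]]
6 [[  1.16 -29.03]]
7 [[  0.71 -25.29]]
```

View pics/sn2.png

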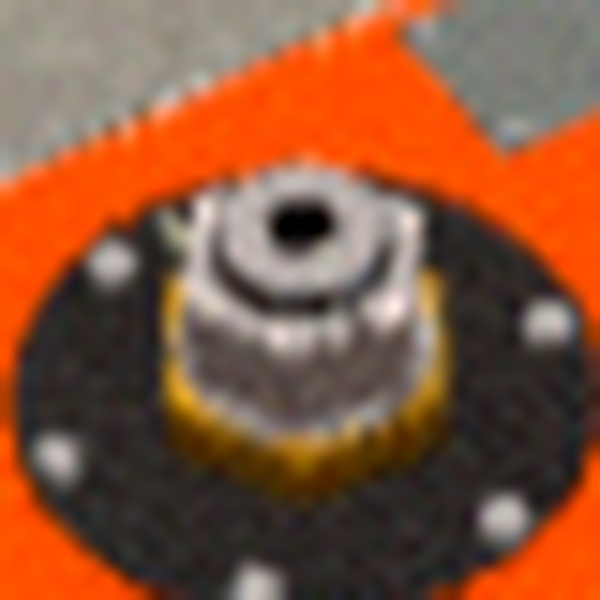

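```bash
python3 - <<'E'
from h import *
s=load("scene0");t=load("top0")
a=np.array([.53178,.05470])
for u,v in((205,205),(415,213),(395,300),(290,335),(197,290),(340,330)):
    p=ray(s,(u+.5)/15-.5+280,(v+.5)/15-.5+165,.0745)[:2]-a
    print((u,v),np.round(p*1e3,1),np.hypot(*p)*1e3,np.degrees(np.arctan2(p[1],p[0]))+8.1)
# rectified polar/metric views at nut top height
for n,cam,ax,z in(("s",s,a,.0745),("t",t,np.array([.5332,.0531]),.0745)):
    N=300;k=.00025;yaw=np.radians(-8.1)
    gx=np.zeros((N,N),np.float32);gy=gx.copy()
    for i in range(N):
        for j in range(N):
            x=(N/2-i)*k;y=(N/2-j)*k   # up=+unit x, left=+unit y
            u,v=proj(cam,[ax[0]+np.cos(yaw)*x-np.sin(yaw)*y,ax[1]+np.sin(yaw)*x+np.cos(yaw)*y,z]);gx[i,j]=u;gy[i,j]=v
    o=cv2.remap(cam["frame"][:,:,::-1].copy(),gx,gy,cv2.INTER_LANCZOS4).astype(float)
    o=np.clip((o-60)*1.6,0,255).astype(np.uint8)
    for d in range(0,360,30): 
        q=np.radians(d);R0=26.6/.25;p=(int(150-R0*np.sin(q)),int(150-R0*np.cos(q))); cv2.circle(o,p,1,(0,255,0),-1)
    o=cv2.resize(o,None,fx=1.3,fy=1.3)
    cv2.imwrite(f"pics/rect_{n}.png",o)
cv2.imwrite("pics/rect.png",np.hstack([cv2.imread("pics/rect_s.png"),cv2.imread("pics/rect_t.png")]))
E
```

```text
(205, 205) [-23.7  -5.9] 24.46267110940279 -157.8473489056021
(415, 213) [ 6.  25.2] 25.858986941624284 84.73025462724979
(395, 300) [21.2  6.8] 22.293346045222656 25.82665076807993
(290, 335) [ 14.5 -15.3] 21.073404443035876 -38.30288381377655
(197, 290) [ -7.  -21.8] 22.893182338348442 -99.63799745681855
(340, 330) [20.1 -6.8] 21.205844336122293 -10.571062676156346
```

View pics/rect.png

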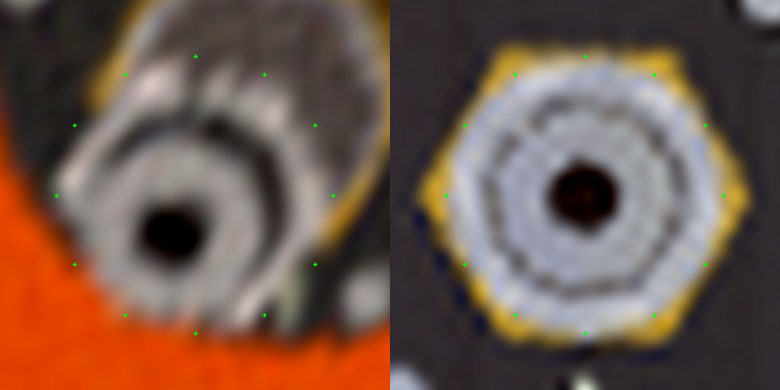

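```bash
cat > m.py <<'E'
from station import r
import numpy as np
def st(l=""):
    s=r.sense(); print(l,"t%.1f"%s["clock"],"pos",np.round(s["tcp_pos"]*1e3,1),"rpy",np.round(s["orientation"],1),"F",np.round(s["contact_force"],1),"M",np.round(s["torque"],2),"op%.1f"%(s["opening"]*1e3)); return s
def D(y): return [180,0,y]
U=np.radians(-8.1); ux=np.array([np.cos(U),np.sin(U)]); uy=np.array([-np.sin(U),np.cos(U)])
E
python3 - <<'E'
from m import *
c=[.5325,.0542]
print(r.inverse_kinematics([.5337,-.3074,.21],D(-171.25)),r.inverse_kinematics([.545,.135,.22],D(81.9)))
r.reach([*c,.30],D(81.9)); st()
r.servo_line([*c,.2595],speed=.1); st()
r.grab(3); st("grab"); r.wait(.3); st("later")
r.let_go(); r.wait(.2); st("open")
E
```

```text
[ -33.10560108   10.41013781   84.70649465    0.           84.88336754
 -131.85560108] [ 1.04408139e+01  1.80585024e+00  9.28872712e+01 -2.54444375e-14
  8.53068786e+01  1.85408139e+01]
 t2.6 pos [532.7  53.5 300.2] rpy [180.    0.   81.8] F [-0.7 -0.1  0.3] M [-0.03 -0.09 -0.  ] op88.0
 t3.2 pos [532.5  54.1 259.3] rpy [-180.     0.    81.9] F [-0.3  0.8  0.4] M [-0.04 -0.09 -0.01] op87.4
grab t4.0 pos [532.4  54.2 259.5] rpy [-180.    -0.    81.9] F [-1.2  0.3  0.7] M [0.04 0.22 0.01] op35.7
later t4.3 pos [532.4  54.2 259.5] rpy [-180.     0.    81.9] F [-2.4  0.6  1.5] M [-0.    0.32 -0.01] op35.8
open t5.5 pos [532.5  54.2 259.5] rpy [180.    0.   81.9] F [ 0.5 -0.3  0.2] M [-0.04 -0.15  0.01] op87.8
```

```bash
python3 - <<'E'
from m import *
r.servo_line([.5325,.0542,.31],speed=.25)
g=[.5337,-.3074]
r.reach([*g,.27],D(-171.25)); r.servo_line([*g,.2095],speed=.12); st("down")
r.grab(45); st("grab"); 
r.servo_line([*g,.2295],speed=.1); r.wait(.3); st("lift")
import cv2,pickle
for n in ("scene","top"):
    s=r.snapshot(n); pickle.dump(s,open(f"{n}1.pkl","wb"))
from h import *
crop(load("scene1"),140,195,130,125,4,"a1"); crop(load("top1"),390,170,110,120,4,"a2")
a=cv2.imread("pics/a1.png");b=cv2.imread("pics/a2.png");h=min(a.shape[0],b.shape[0]);
o=np.hstack([a[:h],b[:h]]);cv2.imwrite("pics/grasp1.png",cv2.resize(o,None,fx=.8,fy=.8))
E
```

```text
down t8.6 pos [ 533.7 -307.2  209.2] rpy [ 180.    -0.  -171.2] F [ 0.5 -0.3  0.5] M [ 0.09 -0.13  0.  ] op87.4
grab t9.7 pos [ 533.7 -307.4  209.5] rpy [-180.    -0.  -171.3] F [ 0.2 -0.5 -0.6] M [ 0.07 -0.08  0.  ] op17.4
lift t10.3 pos [ 533.6 -307.3  228.9] rpy [ 180.    -0.  -171.3] F [-0.   0.  -3.5] M [ 0.04 -0.11  0.02] op17.8
```

View pics/grasp1.png

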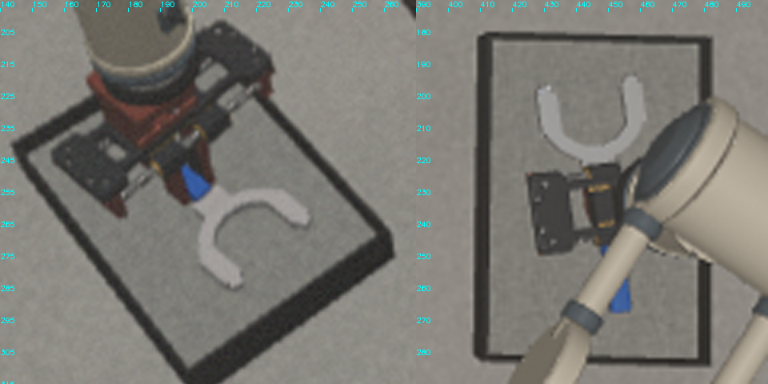

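```bash
python3 - <<'E'
from h import *
t=load("top0");s=load("scene0")
d=np.array([np.cos(np.radians(8.75)),np.sin(np.radians(8.75))]);g=np.array([.5337,-.3074])
for n,cam,k,x0,y0,P in(("t",t,5,400,170,((146,136),(277,120))),("s",s,5,140,195,((372,462),(482,362)))):
    q=[ray(cam,(u+.5)/k-.5+x0,(v+.5)/k-.5+y0,.034)[:2] for u,v in P]
    print(n,[ (x-g)@d*1e3 for x in q],"sep",np.linalg.norm(q[0]-q[1]),"want 105")
    im=cam["frame"].astype(int);m=((im[...,2]-im[...,0]>40)).astype(np.uint8)
    b=(400,490,170,290) if n=="t" else(150,260,200,300)
    pts=np.argwhere(m[b[2]:b[3],b[0]:b[1]])[:,::-1]+[b[0],b[2]]
    a=np.array([(ray(cam,*p,.037)[:2]-g)@d*1e3 for p in pts]); print("handle ends",a.min()-1.3,a.max()+1.3,"want -98, 20")
E
```

```text
t [np.float64(104.98231925747048), np.float64(104.2167381044545)] sep 0.07546007907535925 want 105
handle ends -99.30263149489193 20.178411295977423 want -98, 20
s [np.float64(101.60503877571155), np.float64(101.66760638900695)] sep 0.07941765866242105 want 105
handle ends -99.67132467444723 19.528031983614216 want -98, 20
```

```bash
python3 - <<'E'
from m import *
g=[.5337,-.3074]
r.servo_line([*g,.32],speed=.25)
c=np.array([.5322,.0542]); p=c+uy*(.0605+.0815)
r.reach([*p,.30],D(81.9)); st("above")
r.servo_line([*p,.2205],speed=.1); r.wait(.2); st("down")
import cv2,pickle
for n in ("scene","top"):
    s=r.snapshot(n); pickle.dump(s,open(f"{n}2.pkl","wb"))
from h import *
crop(load("scene2"),240,120,140,110,5,"b1"); crop(load("top2"),230,170,140,110,5,"b2")
E
```

```text
above t13.2 pos [552.3 194.4 299.7] rpy [-180.     0.    81.9] F [-0.2 -0.4 -3.5] M [ 0.   -0.06 -0.02] op17.6
down t14.4 pos [552.4 194.8 221.5] rpy [179.9  -0.   81.9] F [-0.4  0.8 -2.4] M [ 0.05 -0.09 -0.  ] op17.9
```

View pics/b1.png

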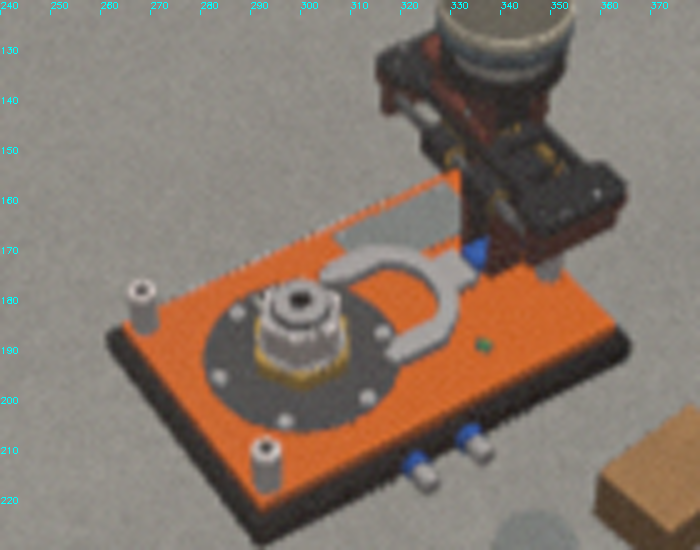

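View pics/b2.png

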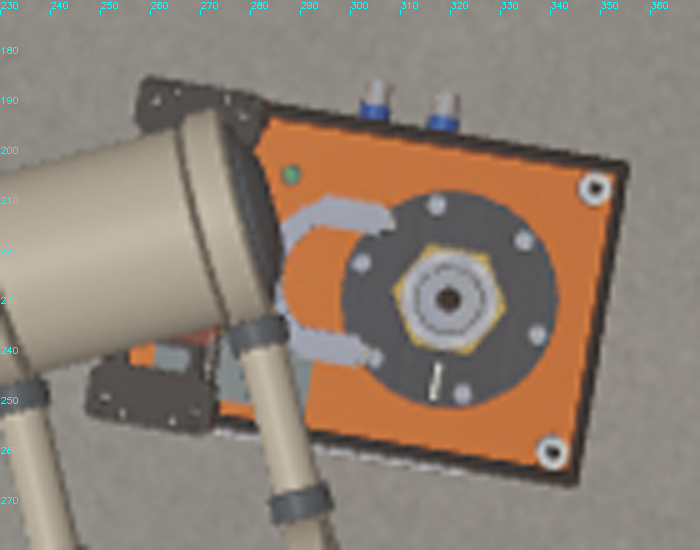

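```bash
python3 - <<'E'
from m import *
c=np.array([.5322,.0542])
def go(y,sp=.06):
    p=c+uy*(y+.0815); r.servo_line([*p,.2205],speed=sp)
    s=st("y%.1f"%(y*1e3)); F=s["contact_force"]; print("   unit F x %.1f y %.1f"%(F[:2]@ux,F[:2]@uy)); return F[:2]@uy,F[:2]@ux
go(.035)
for y in (.022,.014,.007,.003,0.0):
    f=go(y,.04)
    if max(abs(f[0]),abs(f[1]))>12: print("stop");break
E
```

```text
y35.0 t15.1 pos [548.6 169.2 220.6] rpy [180.   -0.   81.9] F [ 0.6 -0.8 -2.8] M [ 0.01 -0.1  -0.01] op17.4
   unit F x 0.7 y -0.7
y22.0 t15.5 pos [546.8 156.5 220.6] rpy [180.   -0.   81.9] F [-0.1 -0.1 -2.7] M [ 0.06 -0.07 -0.07] op17.6
   unit F x -0.1 y -0.1
y14.0 t15.9 pos [545.7 148.5 220.5] rpy [180.   -0.   81.9] F [-0.  -0.6 -2.5] M [ 0.03 -0.06 -0.  ] op17.5
   unit F x 0.1 y -0.6
y7.0 t16.2 pos [544.7 141.5 220.5] rpy [180.   -0.   81.9] F [ 0.6  0.1 -3. ] M [ 0.07 -0.11 -0.01] op17.7
   unit F x 0.6 y 0.2
y3.0 t16.4 pos [544.1 137.7 220.5] rpy [180.    0.   81.9] F [ 0.6 -0.5 -3.2] M [ 0.02 -0.11 -0.  ] op17.5
   unit F x 0.7 y -0.4
y0.0 t16.7 pos [543.7 134.7 220.5] rpy [-180.     0.    81.9] F [-0.5 -0.4 -3.2] M [ 0.03 -0.05 -0.01] op17.7
   unit F x -0.4 y -0.5
```

```bash
python3 - <<'E'
from m import *
c=np.array([.5322,.0542])
p=c+uy*(-.001+.0815); r.servo_line([*p,.2205],speed=.03); s=st("in"); F=s["contact_force"]; print(F[:2]@uy)
p=c+uy*(.000+.0815)
r.servo_line([*p,.2185],speed=.03); st()
r.servo_line([*p,.2172],speed=.02); st("low")
r.let_go(); st("open")
r.servo_line([*p,.31],speed=.25)
q=c-uy*.0
yaw=74.9
r.reach([*q,.31],D(yaw)); st()
import cv2,pickle
for n in ("scene","top"):
    s=r.snapshot(n); pickle.dump(s,open(f"{n}3.pkl","wb"))
from h import *
crop(load("scene3"),240,120,140,110,5,"c1"); crop(load("top3"),230,170,140,110,5,"c2")
E
```

```text
in t16.9 pos [543.5 133.9 220.5] rpy [-180.     0.    81.9] F [-0.2  0.8 -3. ] M [ 0.03 -0.04  0.03] op17.5
0.7231426237477593
 t17.2 pos [543.6 135.  218.2] rpy [-180.     0.    81.9] F [ 1.1 -0.2 -3. ] M [ 0.01 -0.1  -0.02] op17.2
low t17.4 pos [543.6 134.9 217.1] rpy [-180.     0.    81.9] F [ 0.2  0.1 -2.6] M [ 0.   -0.07  0.01] op17.5
open t18.6 pos [543.7 134.9 217.2] rpy [-180.     0.    81.9] F [-0.1  0.4 -0.4] M [-0.05 -0.07  0.01] op87.8
 t19.6 pos [531.8  53.3 307.9] rpy [-179.8    0.    74.8] F [-0.1  0.   0.3] M [-0.04 -0.01 -0.01] op88.0
```

View pics/c1.png

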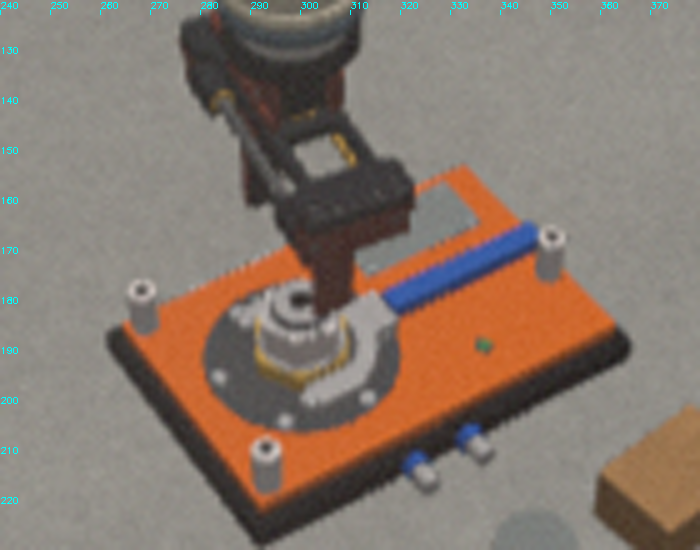

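View pics/c2.png

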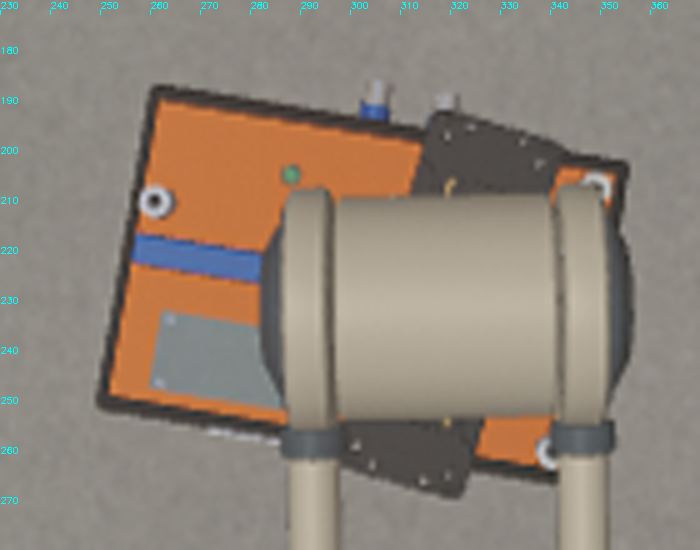

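```bash
python3 - <<'E'
from m import *
c=np.array([.5322,.0542])
r.servo_line([*c,.234],speed=.12); st("down")
r.grab(8); st("g8"); r.grab(50); r.wait(.1); st("g50")
j=np.array(r.sense()["joints"]); print(np.round(j,1))
for k in range(3):
    j[5]+=8; r.move_joints(list(j)); s=st("turn %d"%(8*(k+1)))
    if abs(s["torque"][2])>1.2: print("stop");break
E
```

```text
down t20.4 pos [532.4  54.4 234.7] rpy [179.9  -0.   74.9] F [-0.4  0.5  0.2] M [ 0.01 -0.07  0.  ] op87.8
g8 t21.2 pos [532.2  54.2 234. ] rpy [180.    0.   74.9] F [0.5 0.1 0.1] M [-0.11 -0.15  0.11] op45.9
g50 t21.5 pos [532.3  54.2 234.1] rpy [180.   -0.   74.9] F [ 1.9 -1.1 -0.2] M [-0.12 -0.19  0.03] op45.8
[ 2.2 -2.8 96.  -0.  86.8 17.3]
turn 8 t21.7 pos [532.3  54.2 234.1] rpy [180.   -0.   67.1] F [ 0.1 -0.1  0.6] M [-0.08 -0.14 -0.19] op45.7
turn 16 t22.0 pos [532.3  54.1 234.1] rpy [180.   -0.   59.2] F [ 1.4 -0.4  0.1] M [-0.09 -0.18 -0.12] op46.0
turn 24 t22.2 pos [532.3  54.2 234.1] rpy [180.   -0.   51.3] F [ 0.9 -0.1 -0.1] M [-0.1  -0.18 -0.16] op45.7
```

```bash
python3 - <<'E'
from m import *
import cv2,pickle
r.wait(.2); st()
for n in ("scene","top"):
    s=r.snapshot(n); pickle.dump(s,open(f"{n}4.pkl","wb"))
from h import *
crop(load("scene4"),240,120,140,110,5,"d1"); crop(load("top4"),230,170,140,110,5,"d2")
for q in (0,3,4):
    cam=load("top%d"%q);im=cam["frame"].astype(int)
    m=((im[...,2]-im[...,0]>50)).astype(np.uint8); m[:,:240]=0;m[:,300:]=0;m[:205]=0;m[260:]=0
    pts=np.argwhere(m)[:,::-1].astype(float)
    if len(pts)>20:
        v=cv2.fitLine(pts.astype(np.float32),cv2.DIST_L2,0,.01,.01).ravel()
        a=ray(cam,v[2]-15*v[0],v[3]-15*v[1],.044);b=ray(cam,v[2]+15*v[0],v[3]+15*v[1],.044);d=a-b
        print(q,len(pts),"handle yaw",np.degrees(np.arctan2(d[1],d[0])), "centre",ray(cam,v[2],v[3],.044))
E
```

```text
t22.4 pos [532.3  54.1 234.1] rpy [180.   -0.   51.1] F [ 1.4 -1.5 -0.1] M [-0.16 -0.2   0.11] op46.0
3 130 handle yaw 81.35307256071171 centre [0.55364065 0.1957258  0.044     ]
4 145 handle yaw 78.94090585284391 centre [0.56034477 0.19036968 0.044     ]
```

View pics/d1.png

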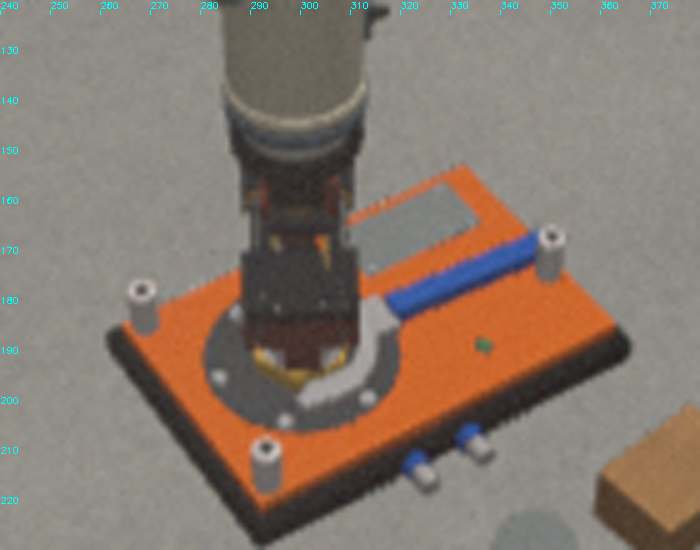

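View pics/d2.png

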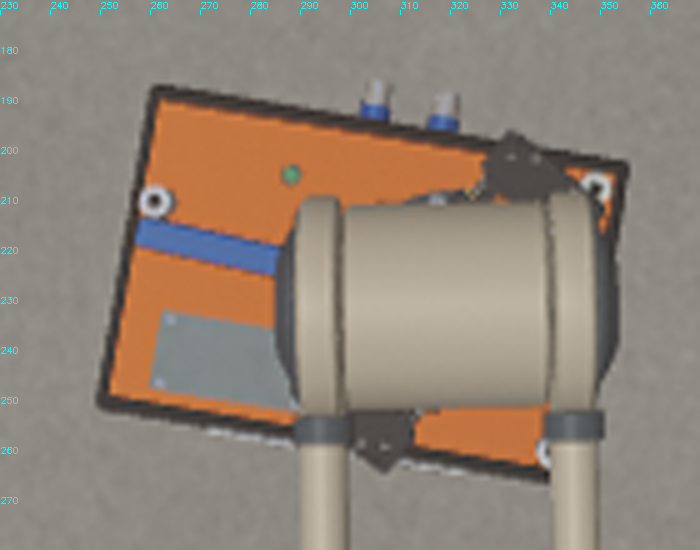

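```bash
python3 - <<'E'
from m import *
j=np.array(r.sense()["joints"])
j[5]=17.3+24; tot=24
def M():
    v=[r.sense()["torque"][2]]
    for _ in range(4): r.wait(.03); v.append(r.sense()["torque"][2])
    return np.mean(v)
for d in [8,8,4]+[2]*8:
    tot+=d; j[5]=17.3+tot; r.move_joints(list(j)); m=M(); s=r.sense()
    print(tot,"yaw%.2f"%s["orientation"][2],"Mz %.2f"%m,"t%.1f"%s["clock"],"j6 err %.2f"%(j[5]-s["joints"][5]),"tau6 %.2f"%s["joint_torque"][5],"op%.1f"%(s["opening"]*1e3))
    if abs(m)>1.0: print("stop");break
st()
E
```

```text
32 yaw43.05 Mz -0.10 t22.9 j6 err 0.18 tau6 0.01 op45.8
40 yaw35.07 Mz -0.04 t23.3 j6 err 0.20 tau6 0.04 op45.7
44 yaw30.98 Mz -0.06 t23.7 j6 err 0.12 tau6 -0.02 op45.5
46 yaw28.92 Mz -0.00 t24.1 j6 err 0.05 tau6 0.04 op45.9
48 yaw26.90 Mz -0.00 t24.5 j6 err 0.04 tau6 0.00 op45.8
50 yaw24.90 Mz -0.01 t24.9 j6 err 0.04 tau6 -0.01 op45.7
52 yaw22.90 Mz -0.03 t25.2 j6 err 0.04 tau6 -0.01 op45.7
54 yaw20.90 Mz -0.03 t25.6 j6 err 0.03 tau6 -0.01 op45.2
56 yaw18.91 Mz 0.21 t26.0 j6 err 0.04 tau6 0.23 op45.8
58 yaw16.93 Mz 0.97 t26.4 j6 err 0.06 tau6 0.99 op45.6
60 yaw14.98 Mz 1.74 t26.8 j6 err 0.09 tau6 1.74 op45.8
stop
 t26.8 pos [532.3  54.2 234.1] rpy [180.  -0.  15.] F [ 2.4 -3.8 -1.1] M [-0.73 -0.46  1.7 ] op45.8
```

```bash
python3 - <<'E'
from m import *
import cv2,pickle
j=np.array(r.sense()["joints"])
for tot in (57,55,53,51,48.9):
    j[5]=17.3+tot; r.move_joints(list(j)); r.wait(.1); s=r.sense(); print(tot,"Mz %.2f"%s["torque"][2])
r.let_go(); st()
c=np.array([.5322,.0542])
r.servo_line([*c,.31],speed=.2)
r.reach([.52,-.12,.32],D(60)); st()
for n in ("scene","top"):
    s=r.snapshot(n); pickle.dump(s,open(f"{n}5.pkl","wb"))
from h import *
s=load("scene5");t=load("top5")
ims=[]
for n,cam,ax,z in(("s",s,np.array([.5317,.0550]),.0745),("t",t,np.array([.5333,.0532]),.048)):
    N=400;k=.0003;yaw=np.radians(-8.1)
    i,jj=np.mgrid[0:N,0:N]; x=(N/2-i)*k;y=(N/2-jj)*k
    X=np.stack([ax[0]+np.cos(yaw)*x-np.sin(yaw)*y,ax[1]+np.sin(yaw)*x+np.cos(yaw)*y,0*x+z],-1)@np.array(cam["R"]).T+cam["t"]
    gx=(cam["fx"]*X[...,0]/X[...,2]+cam["cx"]).astype(np.float32);gy=(cam["fy"]*X[...,1]/X[...,2]+cam["cy"]).astype(np.float32)
    o=cv2.remap(cam["frame"][:,:,::-1].copy(),gx,gy,cv2.INTER_LANCZOS4).astype(float)
    ims.append(np.clip((o-40)*1.4,0,255).astype(np.uint8))
cv2.imwrite("pics/e_rect.png",np.hstack(ims))
crop(load("scene5"),240,130,140,100,5,"e1")
E
```

```text
57 Mz 0.22
55 Mz 0.17
53 Mz 0.19
51 Mz 0.26
48.9 Mz 0.27
 t29.3 pos [532.3  54.2 234.1] rpy [180.  -0.  26.] F [ 0.5 -0.4  0.2] M [-0.    0.02  0.02] op88.2
 t30.8 pos [ 519.9 -119.6  318.5] rpy [-179.9    0.    59.9] F [ 0.3 -0.7  0.2] M [-0.07 -0.07 -0.04] op88.2
```

View pics/e_rect.png

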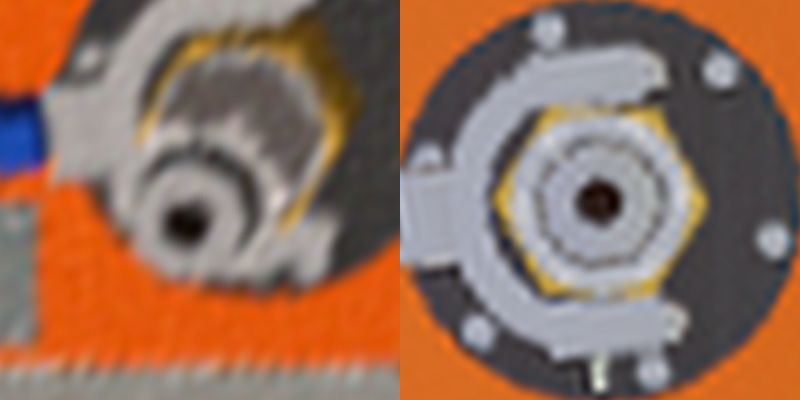

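View pics/e1.png

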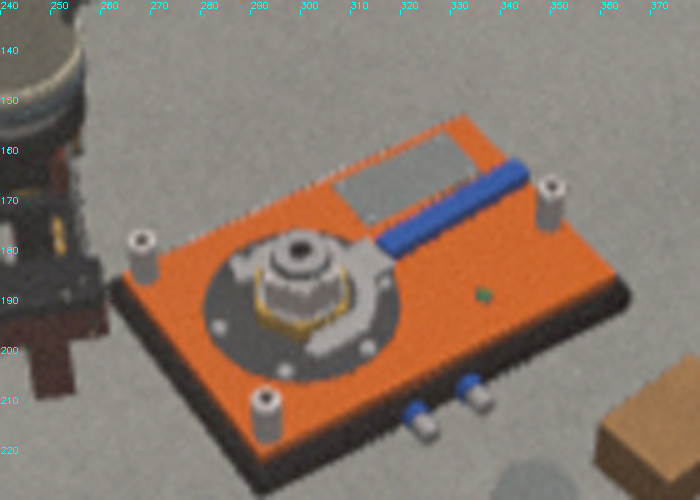

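```bash
python3 - <<'E'
from h import *
for f in ("top0","top5"):
    cam=load(f); im=cam["frame"].astype(np.float32); 
    for ax in ((.5333,.0532),(.5330,.0534),(.5336,.0530)):
        th=np.radians(np.arange(0,360,1.)); rr=np.arange(.027,.033,.0005); T,Rr=np.meshgrid(th,rr,indexing="ij"); yaw=np.radians(-8.1)
        X=np.stack([ax[0]+Rr*np.cos(T+yaw),ax[1]+Rr*np.sin(T+yaw),0*T+.048],-1)@np.array(cam["R"]).T+cam["t"]
        gx=(cam["fx"]*X[...,0]/X[...,2]+cam["cx"]).astype(np.float32);gy=(cam["fy"]*X[...,1]/X[...,2]+cam["cy"]).astype(np.float32)
        o=cv2.remap(im,gx,gy,cv2.INTER_CUBIC); b=np.clip(o[...,0]-o[...,2]-15,0,80).sum(1)
        c=(b*np.exp(-6j*th)).sum(); ph=np.degrees(np.angle(c))/6 # corner phase mod 60
        ring=((ph-30+30)%60)-30
        # per-corner centroid
        pc=[]
        for k in range(6):
            m0=30+60*k; d=(np.degrees(th)-m0+180)%360-180; w=np.where(abs(d)<20,b,0); pc.append((w*d).sum()/w.sum())
        print(f,ax,"ring ccw deg %.2f"%ring,"corners",np.round(pc,1),"mean %.2f"%np.mean(pc))
    im8=cam["frame"]
    # nut corners from scene afterwards
s=load("scene5");x=s["frame"][165:205,280:320,::-1].astype(float);x=np.clip((x-60)*1.9,0,255).astype(np.uint8)
cv2.imwrite("pics/sn5.png",cv2.resize(x,None,fx=15,fy=15,interpolation=cv2.INTER_LANCZOS4))
cam=load("top5");im=cam["frame"].astype(int)
m=((im[...,2]-im[...,0]>50)).astype(np.uint8); m[:,:240]=0;m[:,300:]=0;m[:205]=0;m[260:]=0
pts=np.argwhere(m)[:,::-1].astype(float)
v=cv2.fitLine(pts.astype(np.float32),cv2.DIST_L2,0,.01,.01).ravel()
a=ray(cam,v[2]-15*v[0],v[3]-15*v[1],.044);b=ray(cam,v[2]+15*v[0],v[3]+15*v[1],.044);d=a-b
print(len(pts),"handle yaw",np.degrees(np.arctan2(d[1],d[0])), "centre",ray(cam,pts[:,0].mean(),pts[:,1].mean(),.044))
E
```

```text
top0 (0.5333, 0.0532) ring ccw deg 0.78 corners [ 0.4 -0.4 -1.8  0.8 -1.2 -1.4] mean -0.62
top0 (0.533, 0.0534) ring ccw deg 0.75 corners [-0.2 -0.9 -1.7  1.3 -0.8 -1.4] mean -0.61
top0 (0.5336, 0.053) ring ccw deg 0.82 corners [ 0.9 -0.  -2.   0.4 -1.7 -1.4] mean -0.63
top5 (0.5333, 0.0532) ring ccw deg 1.42 corners [ 0.6 -0.4 -3.   0.7 -2.2 -1.8] mean -1.02
top5 (0.533, 0.0534) ring ccw deg 1.40 corners [ 0.  -0.8 -2.9  1.2 -1.8 -1.8] mean -1.02
top5 (0.5336, 0.053) ring ccw deg 1.46 corners [ 1.2  0.  -3.1  0.2 -2.6 -1.9] mean -1.02
213 handle yaw 87.0858589290451 centre [0.53996462 0.17473477 0.044     ]
```

View pics/sn5.png

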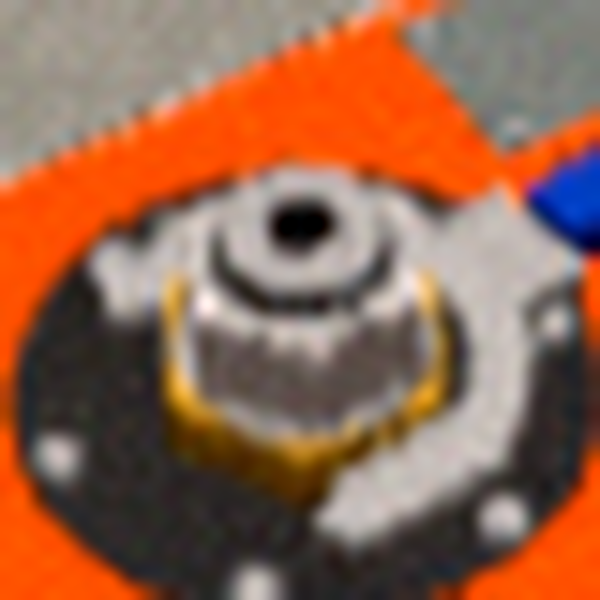

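```bash
python3 - <<'E'
from m import *
c=np.array([.5322,.0542])
def gp(yaw,rad=.0815): a=np.radians(yaw); return c+rad*np.array([np.cos(a),np.sin(a)])
p=gp(86.8)+ux*.0008
r.reach([*p,.29],D(86.8)); r.servo_line([*p,.217],speed=.12); st("down")
r.grab(40); st("grab")
r.servo_line([*p,.2203],speed=.03); st("lift")
for y in (84.5,82.5,81.0):
    r.servo_line([*gp(y),.2203],D(y),speed=.02); st("rot")
import cv2,pickle
s=r.snapshot("scene"); pickle.dump(s,open("scene6.pkl","wb"))
from h import *
crop(s,240,120,140,110,5,"f1")
E
```

```text
down t32.6 pos [537.7 135.1 217.3] rpy [180.   -0.   86.8] F [ 0.2 -0.4  0.5] M [-0.06 -0.11  0.02] op87.5
grab t33.7 pos [537.4 135.5 217. ] rpy [-180.    -0.    86.8] F [-2.  -0.   0.4] M [ 0.02  0.29 -0.1 ] op17.3
lift t34.0 pos [537.3 135.3 219.1] rpy [-179.9    0.    86.8] F [ 1.  -0.6 -6.7] M [ 0.26 -0.23 -0.06] op17.8
rot t34.2 pos [540.  135.2 219.5] rpy [-180.     0.    84.5] F [ 2.4 -1.4 -9.5] M [ 0.24 -0.43  0.09] op17.7
rot t34.5 pos [542.7 134.9 219.8] rpy [-180.     0.    82.5] F [ 1.4  0.2 -9.7] M [ 0.14 -0.24  0.05] op17.8
rot t34.8 pos [545.  134.8 221.2] rpy [180.  -0.  81.] F [-0.   0.4 -3.7] M [ 0.15 -0.07 -0.11] op17.8
```

View pics/f1.png

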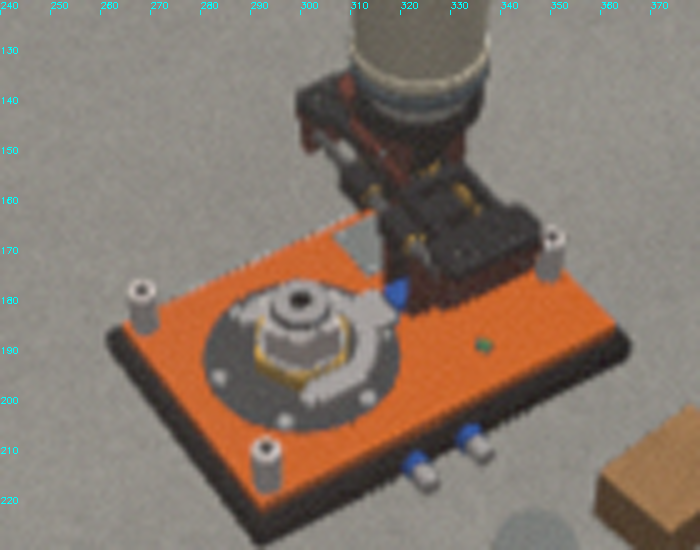

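```bash
python3 - <<'E'
from m import *
c=np.array([.5322,.0542])
def gp(yaw,rad): a=np.radians(yaw); return c+rad*np.array([np.cos(a),np.sin(a)])
for d in (.003,.012,.03,.061):
    r.servo_line([*gp(81.5,.0815+d),.2203],D(81.3),speed=.08); st("out")
q=gp(81.5,.0815+.061)
r.servo_line([*q,.32],speed=.25)
g=np.array([.5337,-.3074])
r.reach([*g,.32],D(-171.25)); st("over case")
import pickle
for n in ("scene","top"):
    s=r.snapshot(n); pickle.dump(s,open(f"{n}7.pkl","wb"))
from h import *
crop(load("scene7"),140,110,250,200,3,"g1")
cam=load("top7"); im=cam["frame"].astype(np.float32); ax=(.5333,.0532)
th=np.radians(np.arange(0,360,1.)); rr=np.arange(.027,.033,.0005); T,Rr=np.meshgrid(th,rr,indexing="ij"); yaw=np.radians(-8.1)
X=np.stack([ax[0]+Rr*np.cos(T+yaw),ax[1]+Rr*np.sin(T+yaw),0*T+.048],-1)@np.array(cam["R"]).T+cam["t"]
o=cv2.remap(im,(cam["fx"]*X[...,0]/X[...,2]+cam["cx"]).astype(np.float32),(cam["fy"]*X[...,1]/X[...,2]+cam["cy"]).astype(np.float32),cv2.INTER_CUBIC)
b=np.clip(o[...,0]-o[...,2]-15,0,80).sum(1)
print("ring ccw (start -0.78):",-((np.degrees(np.angle((b*np.exp(-6j*th)).sum()))/6+30-30)%60-30) )
E
```

```text
out t35.1 pos [544.8 137.7 220.9] rpy [179.9   0.   81.3] F [ 0.1 -2.9 -2.9] M [-0.43 -0.1  -0.03] op17.4
out t35.4 pos [546.2 147.4 220.6] rpy [ 1.80e+02 -1.00e-01  8.14e+01] F [ 0.9  0.8 -2.6] M [ 0.09 -0.3   0.11] op17.6
out t35.7 pos [548.5 165.2 220. ] rpy [-179.9    0.    81.4] F [ 0.2 -0.1 -3.5] M [ 0.05 -0.05 -0.01] op17.9
out t36.3 pos [553.2 195.6 220.2] rpy [-180.     0.    81.4] F [ 0.6 -1.  -2.8] M [ 0.07 -0.04 -0.04] op17.7
over case t39.1 pos [ 533.9 -307.   319.6] rpy [ 180.    -0.  -171.2] F [ 0.6 -0.1 -2.8] M [ 0.05 -0.11 -0.01] op17.6
ring ccw (start -0.78): -5.412047011641931
```

View pics/g1.png

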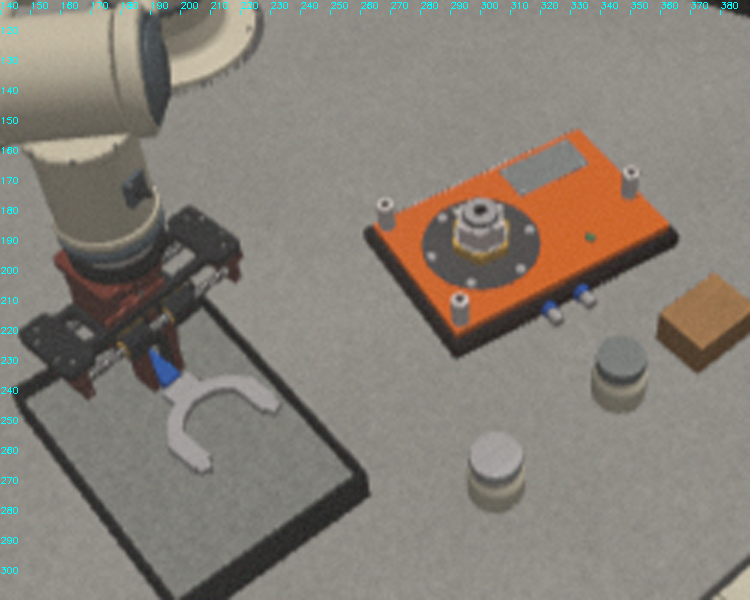

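```bash
cat > ring.py <<'E'
from h import *
def ring(f,out=None):
    cam=load(f) if isinstance(f,str) else f; im=cam["frame"].astype(np.float32); ax=(.5333,.0532);yaw=np.radians(-8.1)
    th=np.radians(np.arange(0,360,1.)); rr=np.arange(.027,.033,.0005); T,Rr=np.meshgrid(th,rr,indexing="ij")
    def smp(X,Y,z):
        P=np.stack([ax[0]+X*np.cos(yaw)-Y*np.sin(yaw),ax[1]+X*np.sin(yaw)+Y*np.cos(yaw),0*X+z],-1)@np.array(cam["R"]).T+cam["t"]
        return cv2.remap(im,(cam["fx"]*P[...,0]/P[...,2]+cam["cx"]).astype(np.float32),(cam["fy"]*P[...,1]/P[...,2]+cam["cy"]).astype(np.float32),cv2.INTER_CUBIC)
    o=smp(Rr*np.cos(T),Rr*np.sin(T),.048); b=np.clip(o[...,0]-o[...,2]-15,0,80).sum(1)
    if out:
        i,j=np.mgrid[0:360,0:360]; q=smp((180-i)*.0003,(180-j)*.0003,.048)
        cv2.imwrite(out,np.clip((q[:,:,::-1]-40)*1.4,0,255).astype(np.uint8))
    v=(np.degrees(np.angle((b*np.exp(-6j*th)).sum()))/6)%60-30
    return v   # cw positive
E
python3 - <<'E'
from m import *
import cv2,pickle
from ring import *
g=np.array([.5337,-.3074])
r.servo_line([*g,.24],speed=.2); r.servo_line([*g,.2100],speed=.06); st("down")
r.let_go(); st("open"); r.servo_line([*g,.30],speed=.25)
for n in ("scene","top"):
    s=r.snapshot(n); pickle.dump(s,open(f"{n}8.pkl","wb"))
for f in ("top0","top5","top7","top8"): print(f,ring(f,f"pics/r_{f}.png"))
cv2.imwrite("pics/rr.png",np.hstack([cv2.imread("pics/r_top0.png"),cv2.imread("pics/r_top8.png")]))
crop(load("scene8"),140,195,130,125,4,"g2")
E
```

```text
down t40.4 pos [ 533.6 -307.3  209.7] rpy [ 180.    -0.  -171.3] F [-0.5  0.3 -1.4] M [ 0.18 -0.16  0.03] op17.8
open t41.6 pos [ 533.7 -307.4  210. ] rpy [-180.    -0.  -171.2] F [0.7 0.  1.1] M [ 0.07 -0.16 -0.04] op88.0
top0 0.779984208315355
top5 1.4210754978637254
top7 5.412047011641931
top8 5.343862783985074
```

View pics/rr.png

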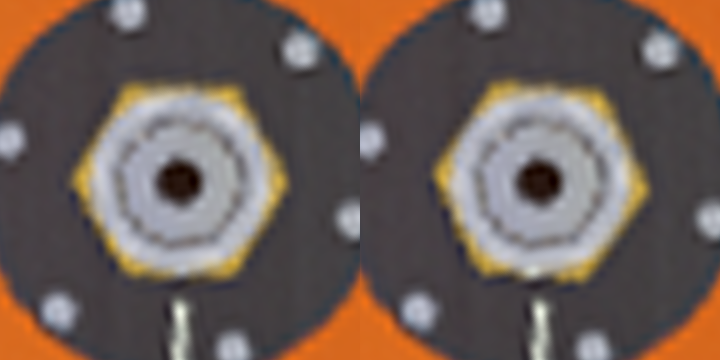

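View pics/g2.png

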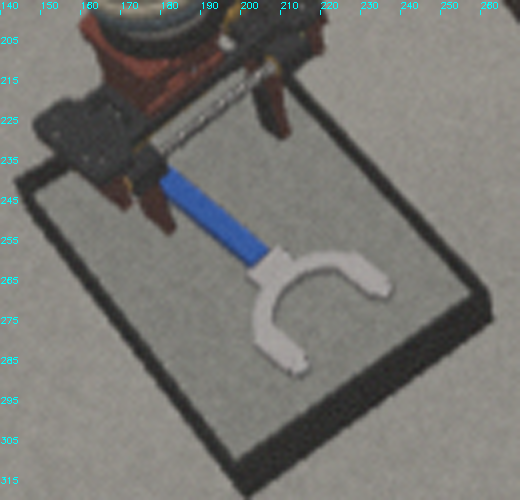

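```bash
python3 - <<'E'
from m import *
import pickle
from ring import *
c=np.array([.5322,.0542])
r.reach([*c,.31],D(22.1)); r.servo_line([*c,.234],speed=.15); st("down")
r.grab(8); st("g8"); r.grab(25); r.wait(.1); st("g25")
j=np.array(r.inverse_kinematics([*c,.234],D(22.1)))
for d in (2.3,4.7):
    k=j.copy(); k[5]-=d; r.move_joints(list(k)); r.wait(.1); st("back")
r.let_go(); r.servo_line([*c,.31],speed=.25)
r.reach([.45,-.20,.35],D(40)); st()
for n in ("scene","top"):
    s=r.snapshot(n); pickle.dump(s,open(f"{n}9.pkl","wb"))
print(ring("top9","pics/r_top9.png"))
crop(load("scene9"),280,165,40,40,15,"g3"); cv2.imwrite("pics/s9.png",load("scene9")["frame"][:,:,::-1])
E
```

```text
down t45.8 pos [532.4  54.2 234.7] rpy [180.   -0.   22.1] F [ 0.1 -0.   0.1] M [-0.04 -0.03  0.02] op88.0
g8 t46.5 pos [532.3  54.1 234.1] rpy [180.   -0.   22.1] F [ 0.3 -1.8  0.4] M [-0.14 -0.1   0.1 ] op46.0
g25 t46.9 pos [532.3  54.1 234.1] rpy [180.   -0.   22.1] F [ 0.8 -1.5  1. ] M [-0.33 -0.06  0.1 ] op46.0
back t47.2 pos [532.3  54.1 234.1] rpy [180.   -0.   24.3] F [ 0.1 -2.6  1.5] M [-0.41 -0.15  0.06] op45.9
back t47.6 pos [532.2  54.1 234.1] rpy [180.   -0.   26.7] F [ 1.5 -3.   1.7] M [-0.55 -0.18  0.08] op45.8
 t49.9 pos [ 450.2 -199.5  348.8] rpy [-179.9    0.    40. ] F [ 0.2 -0.5 -0.2] M [-0.   -0.01  0.02] op87.7
0.8318327761238749
```

View pics/r_top9.png

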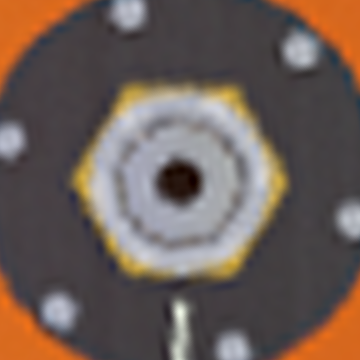

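View pics/g3.png

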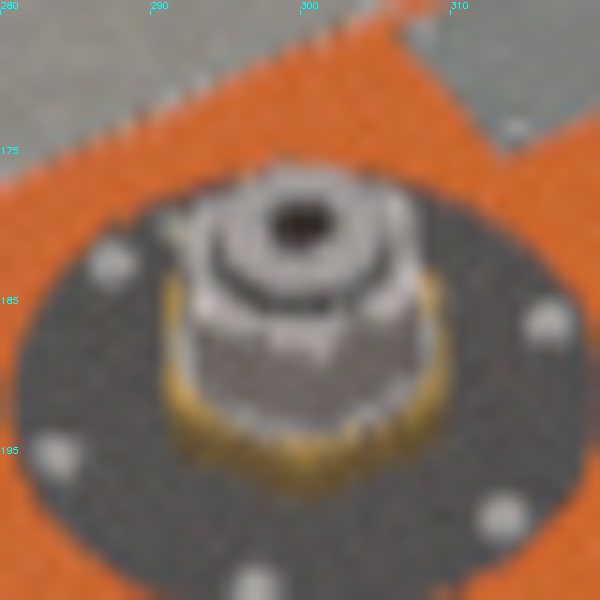

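View pics/s9.png

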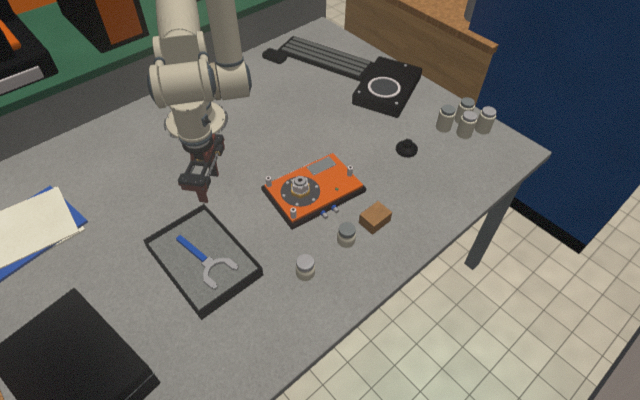

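```bash
python3 - <<'E'
from m import *
from h import *
a=load("scene0")["frame"].astype(int);b=load("scene9")["frame"].astype(int)
for n,(x0,y0,x1,y1) in dict(jar=(292,250,320,285),jar2=(334,218,360,248),carton=(356,200,396,235),cap=(392,135,422,160)).items(): print(n,abs(a-b)[y0:y1,x0:x1].max(2).mean())
r.hand_in(); print(r.sense()["clock"])
E
```

```text
jar 3.257142857142857
jar2 3.18974358974359
carton 3.420714285714286
cap 4.226666666666667
the job is handed in; nothing more can be done
the job is handed in; nothing more can be done
```

I fitted the spanner with its handle beside the lone pillar, tightened the nut to its stop and laid the spanner back in the case. I handed the job in at about 50 s. It isn't certain that the ring stayed on its mark the whole way through, although it is back on it now.

- **Nut:** the torque was near zero until about 55° of turn, then climbed to 1.7 N m, so it reached its stop. The angle turned, about 48° relative to the ring, puts the nut at roughly 0.95 rad. I checked tightness only by torque and turn angle.
- **Ring:** it did not stay exactly on its mark during the work.
    - **While tightening:** I expect it turned about 0.12 rad clockwise before the spanner was firm against the pillar, because of the 9 mm gap and the play in the jaw. It may have been nearer 0.16 rad, as the jaw later showed more play than I had worked out. I could not see it at that moment. I then turned the tight nut and ring back together.
    - **Taking the spanner off:** the spanner was slightly wedged, and freeing it moved the ring about 4° clockwise.
    - **Correction:** after laying the spanner down, I turned the nut and ring back together. The ring now reads within about 0.1° of where it started (0.83° against 0.78° by the top camera).
- **Spanner:** it lies flat on the case liner, close to where it started.
- **Bystanders:** the jars, carton and dust cap look unchanged between the first and last pictures.
- **Forces:** every wrist force I read was about 10 N or less.

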